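# Weigh a rock core plug and read it in the susceptibility meter

### The arm

A 6-joint arm with a two-finger parallel gripper is mounted at the origin on the work surface. World frame = base frame: x ahead of the robot, y to its left, z up, the work surface at z = 0. Lengths are in mm, angles in rad, forces in N, time in s.
With the tool pointing down it reaches from about 425 to 950 mm from the base axis. Payload 3.5 kg.
Tool frame: the origin (TCP) lies where the fingers leave the gripper's body, on its centre line; the fingertips stand 73 mm ahead of it and the grasp point (between the pads) lies ctrl.pinch_z ahead of it (ctrl.pinch_z is the distance from the TCP to the grasp point, in mm); z points along the fingers, y is the direction in which the jaws open and shut (so a half turn about z gives the same grasp; the last joint's range is limited). The gripper opens to 85 mm and grips with 20 to 120 N. Pads are 22 mm wide; open, the fingers measure 114 mm over their backs; the gripper's body (76 mm by 85 mm) begins 54 mm behind the grasp point. The pads swing forward as they close: fully open they stand 13 mm farther back than shut.
Start: joints at [0.971, 0.286, 1.577, -0, 1.279, -0.15], TCP at [293.444, 607.863, 303.925] pointing down, gripper open.
Joint ranges: [-2.77, 2.77], [-0.9, 2.22], [0.21, 2.48], [-1.53, 4.67], [0.24, 2.81], [-2.84, 2.84]. Speed limits (rad/s): [2.79, 2.79, 3.14, 3.14, 3.14, 3.14].

### API

Orientations are given as a unit quaternion [w, x, y, z].
In Python, from cell import ctrl, kinematics, eyes, job gives the robot as it stands. Calls block until the motion is done:
- ctrl.move_to(position, orientation): joint-space move of the TCP to a pose.
- ctrl.line_to(position, rot=None, vel=150, until_force=None): straight line of the TCP; rot=None keeps the orientation; vel is the mean speed in mm/s. With until_force (N) it stops when the force on the tool has changed by that much, and returns True; else False.
- ctrl.goto_joints(angles): joint-space move.
- ctrl.grip(opening): finger opening in mm; the grip force is fixed at half the most; returns when the fingers have stopped.
- ctrl.pause(seconds).
- kinematics.inverse_kinematics(position, orientation): joint angles nearest the present ones, or None.
- ctrl.get_obs(): the state.
- eyes.read_camera(name): name is "scene" or "top" or "wrist"; returns a dict with "img" (420x560x3 uint8, red, green, blue), "z_map" (420x560 float32, mm along the optical axis (not along the pixel's ray), 0 where there is no reading), "camera_matrix" (3x3 intrinsics, pixels), "rvec" (rotation vector, rad) and "tvec" (3), from world to camera coordinates, as OpenCV has them; the wrist camera has in their place "mount" (4x4, takes a point from camera to tool coordinates, whose origin is the TCP and whose axes are the flange's). Camera axes: x right, y down, z forward; pixel columns grow to the right and rows downward; lengths in mm; the calibration is good to about 2 mm. The wrist camera is an equidistant fisheye: a pixel r from the principal point sees the ray r / f radians off the axis. A picture is of the moment at which its call begins: read the wrist's pose just before it.
A pose or a line that the arm cannot do raises ctrl.IKError and nothing moves.
- job.hand_in(): hands the job in, once; it reports no verdict.
The state is a dict: "time": time; "joint_pos": joint angles; "dq": joint speeds; "effort": joint torques, N m; "tool_pos": TCP position; "tcp_rot": TCP orientation; "force": force on the tool from outside, world axes, zero at the start; "moment": the same for the moment, N m; "width": finger opening in mm.
Only numpy, scipy, OpenCV 4.12 (cv2) and the standard library are available. Lean on these libraries where they do the work, as an engineer would, in place of code of your own. Each camera call takes 0.05 s, during which the arm holds its last target.

### The job

Weigh the full-size core plug, the one that is both thick and long: take it from the cradle tray, stand it gently on end near the middle of the balance pan, and leave it there untouched for a good second while the weight settles. Then take it again and stand it gently upright in the coil ring of the susceptibility meter, fully down on the ring's floor, let go, and press the meter's key until it snaps through and let it come up. Leave the plug standing in the ring, and do not disturb the other two plugs or the brass weight.

Things in the scene. Friction and masses are not known exactly. Their poses are not given: they have to be found in the camera images.
- plug_center (a point): Centre of the full-size plug: a plain grey-brown sandstone cylinder, 38 mm in diameter and 76 mm long, about 0.22 kg (loose, both ends alike, so either may be up). It starts lying in one of the tray's three channels, its centre 23 mm above the bench. Its axis is its own y axis.
- thin_plug_center (a point): Centre of a bystander plug of the same stone, 25 mm in diameter and 76 mm long, lying in another channel of the tray; y is its axis. Leave it.
- short_plug_center (a point): Centre of a bystander plug of the same stone, 38 mm in diameter but only 34 mm long, lying in another channel of the tray; y is its axis. Leave it.
- tray: Low wooden cradle tray, fixed, 226 mm (x) by 134 mm (y). Origin at the centre of its underside. Three channels run along its y at x = -70, 0 and +70 mm; their floor is 4 mm above the bench, each is bounded by two strips 6 mm wide and 8 mm high (above the bench) at 15 to 21 mm to either side of the channel's centre line, and the tray's outer edge is 10 mm high. Which plug lies in which channel varies.
- balance: White top-loading balance, fixed, 215 mm (x) by 155 mm (y), housing 51 mm high, display on its -x side. Origin at the centre of its underside, z up.
- pan_top (a point): Centre of the upper face of the balance's round steel pan, 110 mm in diameter, 62 mm above the bench; z up. The pan does not move.
- meter: Grey susceptibility meter, fixed: a flat housing 145 mm (x) by 215 mm (y), deck 45 mm above the bench. On the deck a black coil ring with a copper band stands at y = +50 mm, a display lies at x = +34, y = -55 mm, and a round key at x = -30, y = -55 mm. Origin at the centre of its underside, z up.
- seat (a point): Centre of the floor inside the coil ring, at deck height, 45 mm above the bench; z up. The ring is 80 mm in outer and 44 mm in inner diameter and rises 40 mm above this floor, with a 4 mm lead-in chamfer round its mouth (52 mm wide at the top). A plug standing in it rises 36 mm above the ring.
- key_top (a point): Centre of the top of the meter's round grey key, 22 mm in diameter, 8 mm above the deck (53 mm above the bench) when up; it moves with the key.
- key (a joint): Travel of the key in metres: 0 up, 0.0035 fully down. It resists with 2 N at first and up to about 3.6 N at 1.2 mm, then snaps through, falling to about 1 N at the bottom, and springs back up when released.
- weight: Bystander: brass calibration weight with a knob, 30 mm in diameter and 45 mm high, standing on the bench just behind (+x of) the balance. Origin at the centre of its underside. Leave it.
There are look-alikes about, which are no part of the job. Leave any blue look-alike of the part that bears plug_center alone.

How it is judged (in metres and radians):
On the way, in this order (a step that is already met when the one before it is completed fails the run):
1. the full-size plug stands on end on the balance pan, its centre within 35 mm of the pan's, untouched and still for a second (horizontal distance between plug_center and pan_top below 0.035 m and z of plug_center in the frame of pan_top between 0.034 and 0.042 m and angle between the y axis of plug_center and the z axis of pan_top, either way round below 0.06 rad and linear speed of plug below 0.01 m/s and contact force between the fingers and plug below 0.05 N), for 1 s.
2. it stands upright on the floor of the coil ring, let go (horizontal distance between plug_center and seat below 0.0055 m and z of plug_center in the frame of seat between 0.034 and 0.042 m and angle between the y axis of plug_center and the z axis of seat, either way round below 0.06 rad and linear speed of plug below 0.01 m/s and contact force between the fingers and plug below 0.05 N), for 0.3 s.
3. with the plug in the ring, the key is pressed through its snap (beyond 2.6 mm) (all of step 2 and value of joint key above 0.0026 m), for 0.04 s.
At the end, for the whole second after the job is handed in: The full-size plug stands in the coil ring: on its floor (centre 34 to 42 mm above it), within 5.5 mm of the ring's axis, its axis within 0.06 rad of the ring's, still and not touched by the fingers; the key is up again (under 1 mm) (all of step 2 and value of joint key below 0.001 m).
It fails at once if the plug is dropped or knocked over (moving faster than 0.4 m/s with no finger on it, as after a fall of 8 mm) (contact force between the fingers and plug below 0.05 N and linear speed of plug above 0.4 m/s).
It fails at once if another plug or the brass weight is shifted by more than 30 mm (distance of any of thin_plug_center, short_plug_center, weight from where it was at the start of the episode above 0.03 m).
It fails at once if the plug is banged down on the balance or in the meter (over 60 N) (contact force between plug and balance above 60 N or contact force between plug and meter above 60 N).
It also fails if it takes over 64 s, if anything falls off the work surface, if the arm or the gripper's body presses on something with over 40 N, if the wrist force passes 120 N, or if a joint passes its speed limit or range.

## Working session

There is one attempt and no reset: what is moved stays moved. The work goes in short steps, each a Python script; the robot and the scene stay as the last script left them, time stands still between calls to the robot, and variables do not carry over. Pictures are saved under pics/ and viewed, and the job is handed in when it is done.

```bash
ls; mkdir -p pics; python3 - <<'E'
from cell import ctrl,eyes
import cv2,numpy as np
o=ctrl.get_obs();print(o,ctrl.pinch_z)
for n in("scene","top","wrist"):
    d=eyes.read_camera(n);cv2.imwrite(f"pics/{n}0.png",d["img"][...,::-1]);np.savez(f"{n}0.npz",**d)
    print(n,{k:v for k,v in d.items() if k not in("img","z_map")})
E
```

```text
pics
{'time': 0.0, 'joint_pos': array([ 9.70996537e-01,  2.87196315e-01,  1.57818557e+00,  1.33812509e-06,
        1.27860447e+00, -1.49949208e-01]), 'dq': array([ 9.62455311e-04, -2.76830186e-05, -9.86656239e-04,  6.20792358e-04,
        6.28707608e-04,  1.42845012e-04]), 'effort': array([-1.86249326e-04, -4.05972254e+01, -2.92633277e+01, -6.81749748e-05,
        5.66146089e-03, -1.97176411e-05]), 'tool_pos': array([293.17335966, 607.46433338, 302.52190054]), 'tcp_rot': array([-4.38828831e-04,  2.23033564e-01,  9.74810031e-01, -1.11349684e-03]), 'force': array([ 0.38753124, -0.35306141, -0.22848873]), 'moment': array([-0.02946085, -0.0124148 ,  0.04136497]), 'width': 85.50436570710198} 53.900000000000006
scene {'camera_matrix': array([[409.66991255,   0.        , 277.97108431],
       [  0.        , 409.66991255, 214.73255618],
       [  0.        ,   0.        ,   1.        ]]), 'rvec': array([ 1.98838554,  1.50192994, -0.60557464]), 'tvec': array([-170.38268455, -349.06666884, 1369.22955576])}
top {'camera_matrix': array([[393.85788766,   0.        , 280.86561117],
       [  0.        , 393.85788766, 209.54815058],
       [  0.        ,   0.        ,   1.        ]]), 'rvec': array([ 2.13536506, -2.1513748 ,  0.19194539]), 'tvec': array([ 37.15500364, 561.48331159, 958.45495815])}
wrist {'camera_matrix': array([[325.1922621 ,   0.        , 280.39358964],
       [  0.        , 325.1922621 , 207.10704406],
       [  0.        ,   0.        ,   1.        ]]), 'mount': array([[-3.15882771e-04, -9.60351624e-01, -2.78791426e-01,
         7.10363176e+01],
       [ 9.99999863e-01, -4.19687117e-04,  3.12651211e-04,
         4.14712726e-01],
       [-4.17260268e-04, -2.78791289e-01,  9.60351625e-01,
        -6.92740103e+01],
       [ 0.00000000e+00,  0.00000000e+00,  0.00000000e+00,
         1.00000000e+00]])}
```

View pics/top0.png

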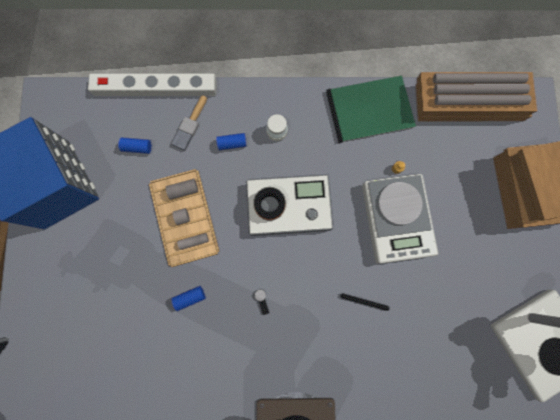

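View pics/scene0.png

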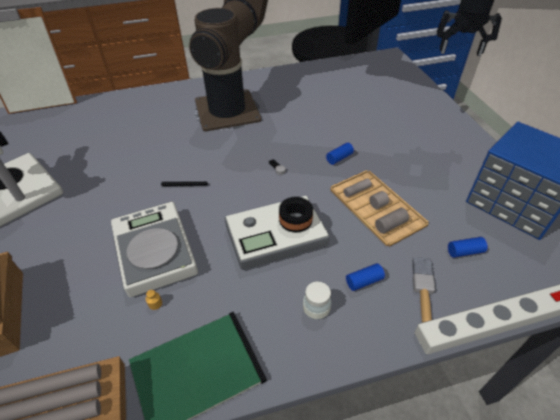

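View pics/wrist0.png

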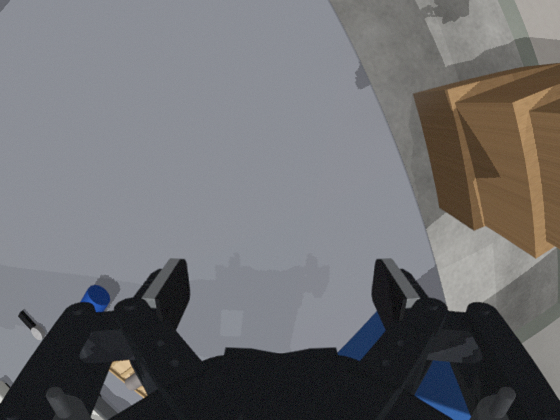

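```bash
cat > h.py <<'E'
import numpy as np,cv2
from scipy.spatial.transform import Rotation as R
def cam(d):
    Rm=cv2.Rodrigues(np.asarray(d["rvec"]))[0];return np.asarray(d["camera_matrix"]),Rm,np.asarray(d["tvec"]).ravel()
def onplane(d,uv,z):
    K,Rm,t=cam(d);uv=np.atleast_2d(uv).astype(float)
    r=np.c_[(uv-K[:2,2])/[K[0,0],K[1,1]],np.ones(len(uv))]@Rm   # Rm^T r
    c=-Rm.T@t;return c+r*((z-c[2])/r[:,2])[:,None]
def cloud(d):
    K,Rm,t=cam(d);z=np.asarray(d["z_map"],float);v,u=np.mgrid[:z.shape[0],:z.shape[1]]
    p=np.stack([(u-K[0,2])/K[0,0]*z,(v-K[1,2])/K[1,1]*z,z],-1);P=(p-t)@Rm;P[z==0]=np.nan;return P
def proj(d,P):
    return cv2.projectPoints(np.atleast_2d(P).astype(float),d["rvec"],d["tvec"],d["camera_matrix"],None)[0][:,0]
E
python3 - <<'E'
from h import *
t=dict(np.load("top0.npz"));s=dict(np.load("scene0.npz"))
a=cv2.resize(t["img"][160:275,140:255],None,fx=3.4,fy=3.4,interpolation=3)
b=cv2.resize(s["img"][165:250,320:435],None,fx=3.4,fy=3.4,interpolation=3)
c=np.zeros((391,782,3),np.uint8);c[:,:391]=a;c[:b.shape[0],391:]=b
cv2.imwrite("pics/tray1.png",c[...,::-1])
P=cloud(t)
for n,u in dict(plug=(182,188),short=(180,216),thin=(192,241),pan=(401,205),seat=(269,203),ring=(256,190),key=(312,214),deck=(290,222),bench=(240,270),weight=(399,166)).items():print(n,P[u[1],u[0]].round(1))
E
```

```text
plug [620.9 287.6  38.5]
short [547.2 289.2  43.1]
thin [484.8 260.5  27. ]
pan [nan nan nan]
seat [579.5  63.2  42. ]
ring [612.9  96.4  46.1]
key [548.7 -45.6  52.8]
deck [529.6  10.   45.2]
bench [410.8 139.6   1.9]
weight [ 676.2 -277.7   41.1]
```

View pics/tray1.png

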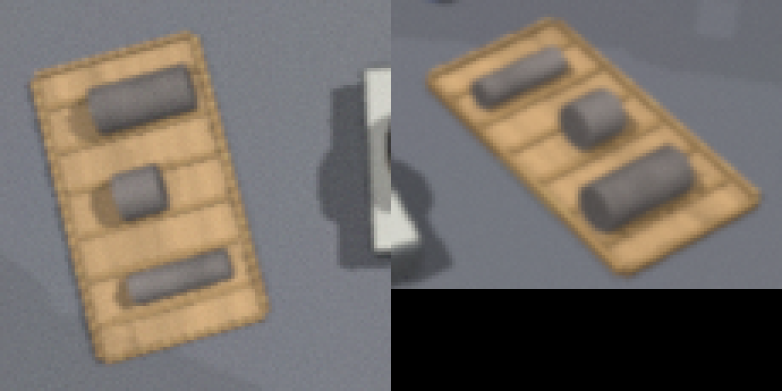

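Candidates in the top view: (182,188) is thick and long, so it is the full-size plug. (180,216) is thick but short, and (192,241) is thin. The blue ones at (135,145), (232,141) and (188,298), and the long cores in the box, are not wanted. The enlarged crop confirms this choice. Next I'll measure positions.

```bash
python3 - <<'E'
from h import *
t=dict(np.load("top0.npz"));s=dict(np.load("scene0.npz"))
for nm,d in(("top",t),("scene",s)):
    P=cloud(d);Z=P[...,2]
    # plug
    near=np.hypot(P[...,0]-620,P[...,1]-288)<60
    m=near&(Z>26)&(Z<60)
    m=m&(d["img"].astype(int)[...,0]-d["img"].astype(int)[...,2]<35)
    q=P[m];xy=q[:,:2]
    c,(w,l),a=cv2.minAreaRect(xy.astype(np.float32));pc=np.linalg.svd(xy-xy.mean(0))[2][0]
    print(nm,"plug",m.sum(),"rect",np.round(c,1),round(w,1),round(l,1),round(a,1),"mean",xy.mean(0).round(1),"axis",pc.round(3),"zmax",np.percentile(q[:,2],[50,95]).round(1))
    # ring top
    m=(np.hypot(P[...,0]-580,P[...,1]-63)<60)&(Z>78)&(Z<95);q=P[m]
    (c,r)=cv2.minEnclosingCircle(q[:,:2].astype(np.float32));print(" ring",m.sum(),np.round(c,1),round(r,1),q.mean(0).round(1))
    # dark mask in image -> contour
    g=d["img"].max(2);u=proj(d,[[580,63,85]])[0]
    v,uu=np.mgrid[:420,:560]
    mk=((g<60)&(np.hypot(uu-u[0],v-u[1])<32)).astype(np.uint8)
    cs,_=cv2.findContours(mk,cv2.RETR_EXTERNAL,cv2.CHAIN_APPROX_NONE);k=max(cs,key=cv2.contourArea)
    e=cv2.fitEllipse(k);print(" ring dark ellipse",np.round(e[0],1),np.round(e[1],1),onplane(d,e[0],85).round(1),onplane(d,e[0],65).round(1))
    # blobs: tray
    m=(np.hypot(P[...,0]-548,P[...,1]-285)<150)&(d["img"].astype(int)[...,0]-d["img"].astype(int)[...,2]>40)&(Z<20)
    q=P[m][:,:2];print(" tray",np.array(cv2.minAreaRect(q.astype(np.float32))[0]).round(1),cv2.minAreaRect(q.astype(np.float32))[1:])
    m=(np.hypot(P[...,0]-548,P[...,1]+46)<25)&(Z>49)&(Z<58);print(" key",m.sum(),P[m].mean(0).round(1))
    m=(np.hypot(P[...,0]-580,P[...,1]-20)<150)&(Z>38)&(Z<58);r=cv2.minAreaRect(P[m][:,:2].astype(np.float32));print(" meter",r)
    m=(np.hypot(P[...,0]-580,P[...,1]+270)<180)&(Z>44)&(Z<57);r=cv2.minAreaRect(P[m][:,:2].astype(np.float32));print(" bal",r)
    m=(np.hypot(P[...,0]-580,P[...,1]+270)<150)&(Z>58)&(Z<66);print(" pan",m.sum(),P[m].mean(0).round(1) if m.sum() else 0)
E
python3 - <<'E'
from h import *
t=dict(np.load("top0.npz"));s=dict(np.load("scene0.npz"))
a=cv2.resize(t["img"][165:270,240:440],None,fx=4,fy=4,interpolation=3)
b=cv2.resize(s["img"][190:295,105:330],None,fx=3.5,fy=3.5,interpolation=3)
cv2.imwrite("pics/dev1.png",a[...,::-1])
cv2.imwrite("pics/dev2.png",b[...,::-1])
E
```

```text
top plug 419 rect [599.7 285.7] 78.8 75.8 15.4 mean [616.6 290.3] axis [-0.399  0.917] zmax [38.8 43.2]
 ring 579 [574.2  62.8] 40.0 [573.5  63.1  84.6]
 ring dark ellipse [269.1 203. ] [29.2 30.3] [[571.8  62.4  85. ]] [[575.5  62.6  65. ]]
 tray [550.2 289.1] ((235.50157165527344, 134.51828002929688), 15.76564884185791)
 key 58 [548.8 -43.2  52.7]
 meter ((576.8299560546875, 13.173698425292969), (145.255615234375, 214.68511962890625), 3.308523178100586)
 bal ((550.6363525390625, -219.93614196777344), (246.9515838623047, 252.3550262451172), 7.5110182762146)
 pan 1414 [ 574.5 -267.5   61.8]
scene plug 432 rect [601.4 284.1] 78.6 78.1 15.8 mean [622.2 287.4] axis [-0.598  0.801] zmax [38.1 43.3]
 ring 565 [572.1  60.8] 41.2 [574.6  59.6  84.5]
 ring dark ellipse [295.8 210.3] [26.5 33. ] [[579.3  60.   85. ]] [[561.4  65.8  65. ]]
 tray [547.9 291.7] ((237.71572875976562, 146.56492614746094), 16.36207389831543)
 key 64 [550.7 -45.9  52.5]
 meter ((577.2142944335938, 10.882652282714844), (144.43841552734375, 215.66162109375), 3.047931432723999)
 bal ((550.4559326171875, -222.30914306640625), (248.95855712890625, 255.72720336914062), 8.444822311401367)
 pan 1549 [ 576.4 -270.6   62.3]
```

View pics/dev1.png

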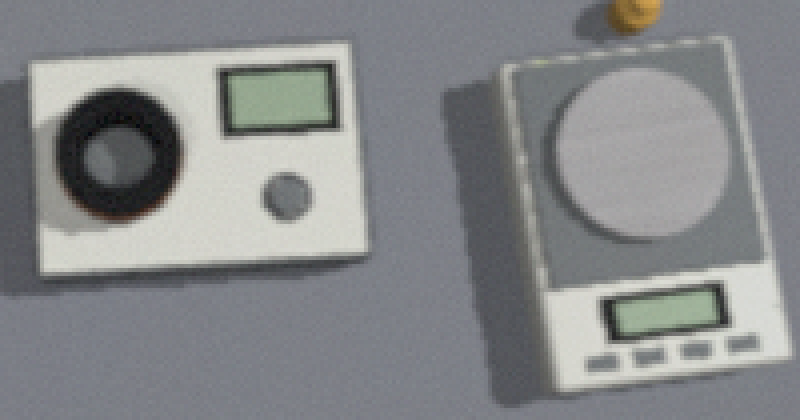

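View pics/dev2.png

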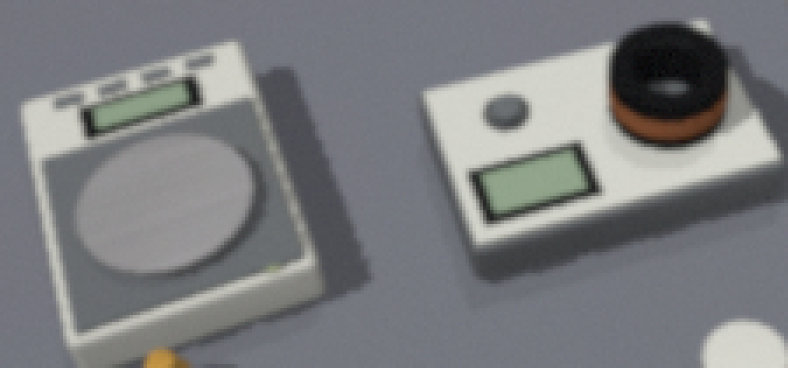

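```bash
python3 - <<'E'
from h import *
t=dict(np.load("top0.npz"));s=dict(np.load("scene0.npz"))
for nm,d in(("top",t),("scene",s)):
    P=cloud(d);Z=P[...,2];im=d["img"].astype(int);y=np.deg2rad(15.9);c0=np.array([549,290])
    L=(P[...,:2]-c0)@np.array([[np.cos(y),-np.sin(y)],[np.sin(y),np.cos(y)]])
    for cx in(-70,0,70):
        m=(abs(L[...,0]-cx)<28)&(abs(L[...,1])<66)&(Z>14)&(Z<60)&(im[...,0]-im[...,2]<25)
        q=L[m];top=q[P[m][:,2]>P[m][:,2].max()-6] 
        lo,hi=np.percentile(q[:,1],[1,99])
        r=cv2.minAreaRect(P[m][:,:2].astype(np.float32))
        cc=np.array([np.median(top[:,0]),(lo+hi)/2]);w=c0+np.array([[np.cos(y),-np.sin(y)],[np.sin(y),np.cos(y)]])@cc
        print(nm,cx,"len",round(hi-lo,1),"cx",cc.round(1),"world",w.round(1),"zmax",Z[m].max().round(1),"rect",np.round(r[0],1),np.round(r[1],1),round(r[2],1))
E
python3 - <<'E'
# reachability
import sys;sys.path.insert(0,".")
from h import *
from cell import kinematics as k,ctrl
y=np.deg2rad(15.9)
def q(z,x):
    z=np.array(z,float);z/=np.linalg.norm(z);x=np.array(x,float);x-=z*(x@z);x/=np.linalg.norm(x)
    r=R.from_matrix(np.c_[x,np.cross(z,x),z]);return r.as_quat(scalar_first=True)
ax=np.array([-np.sin(y),np.cos(y),0])
for s in(1,-1):
    print("pick",s,k.inverse_kinematics([616,290,28+ctrl.pinch_z],q([0,0,-1],s*ax)))
for nm,p in(("pan",(575,-269,118)),("seat",(574,62,103))):
    for tilt in(15,30,45):
        for az0 in(-60,-30,0,30,60):
            a=np.arctan2(p[1],p[0])+np.deg2rad(az0);T=np.deg2rad(tilt)
            z=np.array([np.cos(T)*np.cos(a),np.cos(T)*np.sin(a),-np.sin(T)])
            o=[]
            for dz in(0,60):
                j=k.inverse_kinematics(np.array(p)+[0,0,dz]-z*ctrl.pinch_z,q(z,[0,0,1]));o.append(None if j is None else np.round(j,2))
            print(nm,tilt,az0,o)
E
```

```text
top -70 len 73.3 cx [-68.5 -11.4] world [486.2 260.3] zmax 34.5 rect [485.2 260.5] [22.2 75.5] 15.4
top 0 len 32.0 cx [1.1 0.8] world [549.8 291.1] zmax 44.7 rect [547.9 291.2] [33.6 33.3] 14.7
top 70 len 73.9 cx [ 71.2 -18.8] world [622.6 291.4] zmax 45.7 rect [620.1 291.3] [33.3 75.9] 16.0
scene -70 len 75.3 cx [-68.1 -13.3] world [487.1 258.6] zmax 32.2 rect [488.7 259.6] [18.1 78.2] 14.9
scene 0 len 34.7 cx [ 1.3 -1.1] world [550.6 289.3] zmax 44.4 rect [552.1 289.9] [33.  36.2] 15.6
scene 70 len 75.1 cx [ 71.1 -21. ] world [623.1 289.3] zmax 44.7 rect [624.7 290.5] [32.4 77.8] 13.7
pick 1 [ 2.91253815e-01  5.42291949e-01  1.67461557e+00 -4.44089210e-16
  9.24685137e-01  1.37464635e-02]
pick -1 None
pan 15 -60 [array([-0.27,  0.48,  1.98,  4.61,  1.15, -2.28]), array([-0.27,  0.36,  1.99,  4.66,  1.14, -2.4 ])]
pan 15 -30 [array([-0.41,  0.32,  2.22,  3.9 ,  0.82, -1.98]), array([-0.41,  0.17,  2.23,  3.99,  0.73, -2.12])]
pan 15 0 [array([-0.68,  0.24,  2.33,  2.79,  0.76, -1.38]), array([-0.68,  0.08,  2.34,  2.72,  0.62, -1.29])]
pan 15 30 [array([-0.91,  0.32,  2.22,  1.91,  
[... 1918 characters left out ...]
  2.42,  2.56,  0.43, -1.17]), array([-0.16, -0.1 ,  2.41,  2.28,  0.31, -0.87])]
seat 30 30 [array([-0.38,  0.14,  2.33,  1.64,  0.83, -0.77]), array([-0.38, -0.  ,  2.32,  1.5 ,  0.83, -0.57])]
seat 30 60 [array([-0.44,  0.31,  2.11,  1.19,  1.2 , -0.78]), array([-0.44,  0.19,  2.11,  1.15,  1.25, -0.67])]
seat 45 -60 [array([ 0.19,  0.23,  2.09, -1.12,  0.79, -2.77]), None]
seat 45 -30 [None, None]
seat 45 0 [None, array([-0.14, -0.11,  2.31,  0.8 ,  0.24,  0.61])]
seat 45 30 [array([-0.31,  0.09,  2.26,  1.22,  0.65, -0.33]), array([-0.31, -0.04,  2.24,  1.06,  0.71, -0.13])]
seat 45 60 [array([-0.37,  0.23,  2.09,  0.96,  1.04, -0.56]), array([-0.37,  0.12,  2.08,  0.91,  1.11, -0.45])]
```

```bash
cat >> h.py <<'E'
def quat(z,x):
    z=np.array(z,float);z/=np.linalg.norm(z);x=np.array(x,float);x-=z*(x@z);x/=np.linalg.norm(x)
    return R.from_matrix(np.c_[x,np.cross(z,x),z]).as_quat(scalar_first=True)
yaw=np.deg2rad(15.6);ax=np.array([-np.sin(yaw),np.cos(yaw),0])
def st(ctrl,m=""):
    o=ctrl.get_obs();print(m,"t",round(o["time"],2),o["tool_pos"].round(1),"F",o["force"].round(1),"w",round(o["width"],1));return o
def snap(eyes,n,tag):
    d=eyes.read_camera(n);np.savez(f"{n}{tag}.npz",**d);cv2.imwrite(f"pics/{n}{tag}.png",d["img"][...,::-1]);return d
E
python3 - <<'E'
from h import *
P=cloud(dict(np.load("scene0.npz")));m=(P[...,2]>60)&(P[...,1]>300)&(P[...,1]<800)&(P[...,0]>300)&(P[...,0]<900)
m[:, :430]=False
q=P[m];print(q.min(0),q.max(0));print(np.hypot(q[:,0],q[:,1]).min())
from cell import ctrl,eyes
g=np.array([622.3,290.5,30])+22*ax
Q=quat([0,0,-1],ax)
ctrl.grip(54)
ctrl.move_to(g+[0,0,ctrl.pinch_z+180],Q);st(ctrl)
ctrl.line_to(g+[0,0,ctrl.pinch_z+60],vel=200);st(ctrl)
snap(eyes,"top","1");snap(eyes,"scene","1");snap(eyes,"wrist","1")
E
```

```text
[300.02897229 510.95945075  60.05755114] [761.57920437 700.64683656 393.31216185]
641.9399597610695
 t 2.18 [615.8 312.8 264.1] F [-0.6 -0.5 -0.6] w 54.0
 t 2.93 [617.  312.4 145.3] F [0.3 0.1 0.7] w 54.1
```

View pics/wrist1.png

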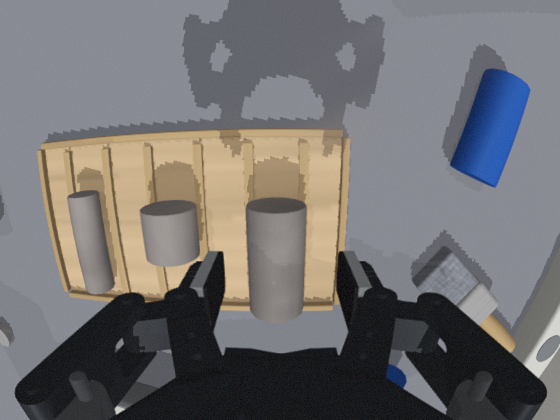

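View pics/scene1.png

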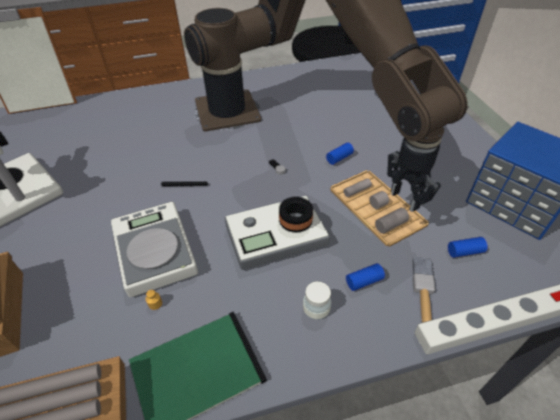

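```bash
cat >> h.py <<'E'
def wray(d,uv,o,z):
    K=d["camera_matrix"];M=d["mount"];p=(np.array(uv,float)-K[:2,2])/K[0,0];r=np.linalg.norm(p)
    c=np.r_[p/r*np.sin(r),np.cos(r)];T=R.from_quat(o["tcp_rot"],scalar_first=True).as_matrix()
    v=T@M[:3,:3]@c;s=T@M[:3,3]+o["tool_pos"];return s+v*(z-s[2])/v[2]
E
python3 - <<'E'
from h import *
from cell import ctrl
o=ctrl.get_obs();d=dict(np.load("wrist1.npz"))
for uv,z in(((276,214),42),((247,207),23),((305,207),23),((251,312),23),((302,312),23),((277,203),35),((277,318),23)):
    p=wray(d,uv,o,z);print(uv,z,p.round(1),"rel tool along ax",((p-o["tool_pos"])@ax).round(1),"lat",((p-o["tool_pos"])@[np.cos(yaw),np.sin(yaw),0]).round(1))
E
```

```text
(276, 214) 42 [611.3 328.   42. ] rel tool along ax 16.9 lat -1.8
(247, 207) 23 [594.2 321.8  23. ] rel tool along ax 15.5 lat -20.0
(305, 207) 23 [628.8 331.4  23. ] rel tool along ax 15.4 lat 16.0
(251, 312) 23 [614.9 246.9  23. ] rel tool along ax -62.2 lat -20.2
(302, 312) 23 [649.8 256.7  23. ] rel tool along ax -62.2 lat 16.1
(277, 203) 35 [610.6 332.5  35. ] rel tool along ax 21.3 lat -1.3
(277, 318) 23 [634.  246.9  23. ] rel tool along ax -67.3 lat -1.7
```

```bash
python3 - <<'E'
from h import *
from cell import ctrl,eyes
g=np.array([622.3,290.5,30])+22*ax-1.2*np.array([np.cos(yaw),np.sin(yaw),0])
print(ctrl.line_to(g+[0,0,ctrl.pinch_z],vel=70,until_force=12));st(ctrl)
ctrl.grip(20);st(ctrl)
ctrl.line_to(g+[0,0,ctrl.pinch_z+120],vel=150);st(ctrl)
snap(eyes,"wrist","2");snap(eyes,"scene","2")
E
```

```text
False
 t 4.09 [615.7 311.5  84.5] F [ 0.1  0.3 -0.1] w 54.2
 t 4.38 [615.9 311.7  85.2] F [-0.5  0.3  3.4] w 35.9
 t 5.33 [614.4 311.1 202.1] F [ 0.1  1.1 -2.6] w 36.3
```

View pics/wrist2.png

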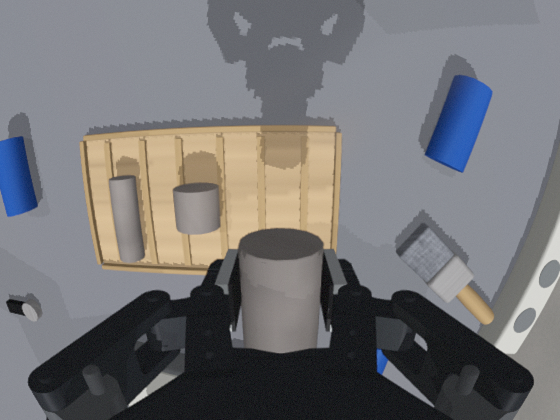

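```bash
cat >> h.py <<'E'
def placeq(p,daz=60,tilt=30):
    a=np.arctan2(p[1],p[0])+np.deg2rad(daz);T=np.deg2rad(tilt)
    z=np.array([np.cos(T)*np.cos(a),np.cos(T)*np.sin(a),-np.sin(T)]);return z,quat(z,[0,0,1])
E
python3 - <<'E'
from h import *
from cell import ctrl,eyes,kinematics as k
p=np.array([575.5,-269,62+38+22.])
z,Q=placeq(p)
pos=p+[0,0,90]-z*ctrl.pinch_z
print(ctrl.get_obs()["joint_pos"].round(2),k.inverse_kinematics(pos,Q))
o=ctrl.get_obs();ctrl.line_to(o["tool_pos"]+[-40,-40,60],vel=250)
ctrl.move_to(pos,Q);ctrl.pause(.2);o=st(ctrl)
print("ideal",pos,"rot err",(R.from_quat(o["tcp_rot"],scalar_first=True)*R.from_quat(Q,scalar_first=True).inv()).as_rotvec())
snap(eyes,"wrist","3");snap(eyes,"scene","3");snap(eyes,"top","3")
E
```

```text
[0.32 0.41 1.61 0.   1.12 0.05] [-0.92999193  0.21953244  1.96239314  1.14348818  1.25689094 -0.53421735]
 t 8.06 [ 537.7 -294.9  239.1] F [ 0.4 -0.3 -2.2] w 36.1
ideal [ 537.23856264 -295.73892128  238.95      ] rot err [-3.08713329e-04 -1.33847341e-05  1.74316938e-03]
```

View pics/scene3.png

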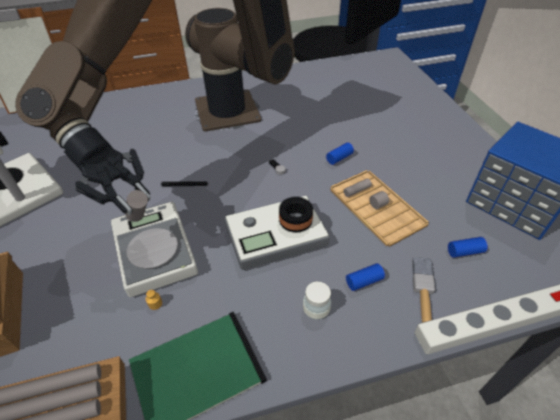

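View pics/wrist3.png

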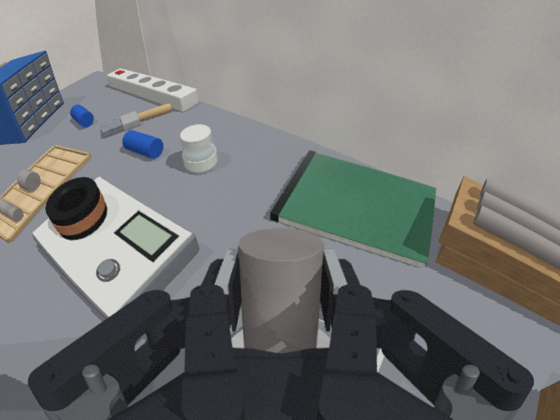

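View pics/top3.png

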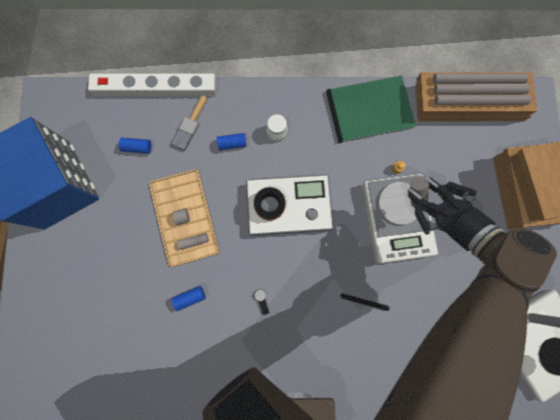

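```bash
python3 - <<'E'
from h import *
from cell import ctrl
o=ctrl.get_obs();T=R.from_quat(o["tcp_rot"],scalar_first=True).as_matrix();g=o["tool_pos"]+T[:,2]*ctrl.pinch_z;print("grip",g.round(1))
for n in("top","scene"):
    d=dict(np.load(n+"3.npz"));P=cloud(d);top=g+[0,0,16];bot=g-[0,0,60]
    print(n,proj(d,[top,g,bot]).round(1))
    m=(np.hypot(P[...,0]-g[0],P[...,1]-g[1])<45)&(abs(P[...,2]-g[2]+22)<45);q=P[m]
    mt=abs(q[:,2]-top[2])<4;print(m.sum(),"top face",mt.sum(),q[mt].mean(0).round(1),"zpct",np.percentile(q[:,2],[2,98]).round(1))
    u=proj(d,[g-[0,0,22]])[0].astype(int);h=45
    c=cv2.resize(d["img"][u[1]-h:u[1]+h,u[0]-h:u[0]+h],(540,540),interpolation=3);cv2.imwrite(f"pics/c3{n}.png",c[...,::-1]);print(u)
E
```

```text
grip [ 575.7 -268.5  212.1]
top [[424.9 188.1]
 [422.1 189.7]
 [412.5 195.2]]
700 top face 208 [ 572.2 -269.8  227.5] zpct [167.9 234.1]
[418 191]
scene [[131.  192.9]
 [133.3 198.9]
 [141.5 219.7]]
961 top face 276 [ 573.3 -272.4  227.5] zpct [157.9 233.9]
[136 206]
```

View pics/c3scene.png

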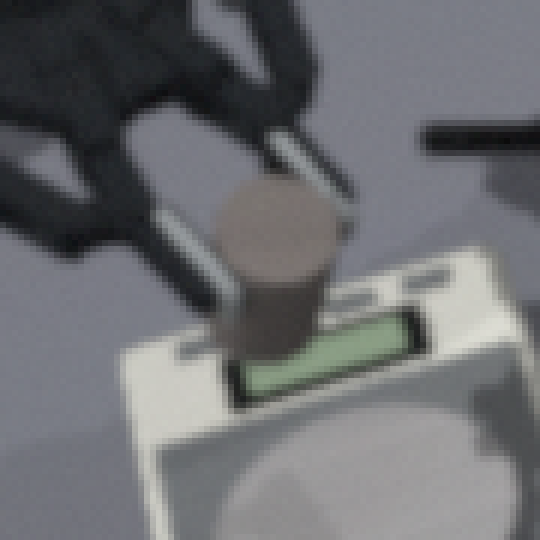

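```bash
cat >> h.py <<'E'
from scipy.optimize import least_squares
def fitplug(d,g,ztop=None,r=45,verbose=True):
    # robust plane of end face + cylinder axis from depth points of plug colour near g
    P=cloud(d);im=d["img"].astype(int);col=(im.max(2)>75)&(im[...,0]-im[...,2]>4)&(im[...,0]-im[...,2]<40)
    m=(np.linalg.norm(P-g,axis=-1)<r)&col
    return m,P[m]
E
python3 - <<'E'
from h import *
g=np.array([575.7,-268.5,212.1-10])
for n in("top","scene"):
    d=dict(np.load(n+"3.npz"));m,q=fitplug(d,g,r=60)
    v=d["img"].copy();v[m]=[255,0,0];u=proj(d,[g])[0].astype(int);h=45
    cv2.imwrite(f"pics/m3{n}.png",cv2.resize(v[u[1]-h:u[1]+h,u[0]-h:u[0]+h],(360,360),interpolation=0)[...,::-1])
    z=q[:,2];print(n,len(q));
    # top plane
    best=None;rng=np.random.default_rng(0)
    for _ in range(500):
        a=q[rng.choice(len(q),3,False)];nn=np.cross(a[1]-a[0],a[2]-a[0]);l=np.linalg.norm(nn)
        if l<50: continue
        nn/=l
        if abs(nn[2])<.7: continue
        i=abs((q-a[0])@nn)<2
        if best is None or i.sum()>best.sum(): best=i
    f=q[best];c=f.mean(0);nn=np.linalg.svd(f-c)[2][2];nn*=np.sign(nn[2]);print(best.sum(),c.round(1),"normal",nn.round(3))
E
```

```text
top 242
173 [ 587.9 -258.8  223.4] normal [0.423 0.258 0.869]
scene 319
243 [ 589.8 -260.3  222. ] normal [0.409 0.279 0.869]
```

```bash
python3 -c "
import cv2,numpy as np
cv2.imwrite('pics/m3.png',np.hstack([cv2.imread('pics/m3top.png'),cv2.imread('pics/m3scene.png')]))"
```

```text
(no output)
```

View pics/m3.png

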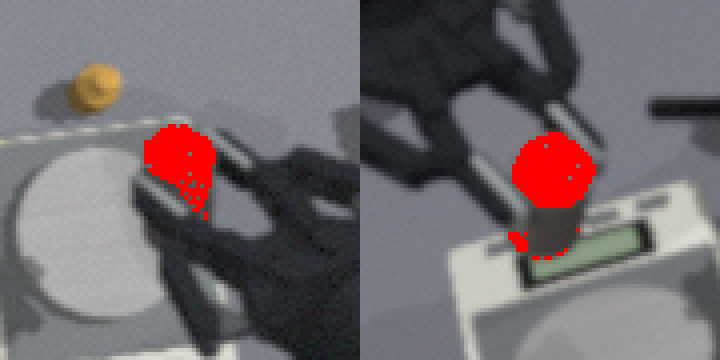

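```bash
python3 -c "
import cv2,numpy as np
a=cv2.imread('pics/wrist2.png')[200:380,180:380];b=cv2.imread('pics/wrist3.png')[200:380,180:380]
cv2.imwrite('pics/w23.png',cv2.resize(np.hstack([a,b]),None,fx=2,fy=2,interpolation=3))"
```

```text
(no output)
```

View pics/w23.png

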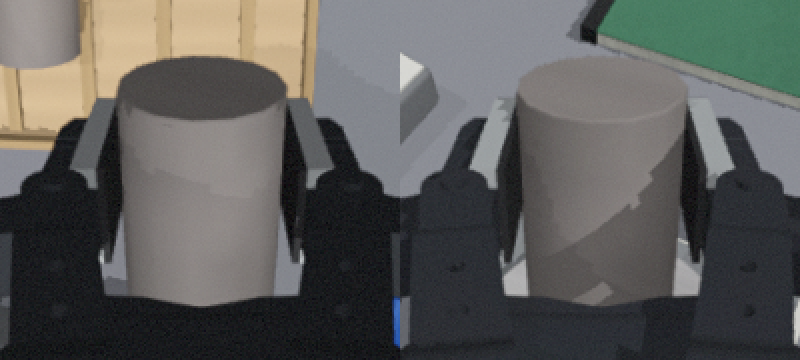

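The end-face normal leans 30°, which is exactly the tilt I gave the tool. The plug has not slipped: it is held at right angles to the fingers, so the tool must be level when placing. I'll check reach with a level tool.

```bash
python3 - <<'E'
from h import *
from cell import kinematics as k,ctrl
for nm,p in(("pan",(575.5,-269,122)),("seat",(574.2,62,105))):
    for daz in(30,40,50,60,70,80):
        z,Q=placeq(p,daz,0);o=[]
        for dz,b in((0,0),(60,0),(0,90),(90,90)):
            j=k.inverse_kinematics(np.array(p)+[0,0,dz]-z*(ctrl.pinch_z+b),Q);o.append(None if j is None else list(np.round(j,2)))
        print(nm,daz,o)
E
```

```text
pan 30 [[np.float64(-0.92), np.float64(0.45), np.float64(2.21), np.float64(2.08), np.float64(1.32), np.float64(-1.16)], [np.float64(-0.92), np.float64(0.3), np.float64(2.24), np.float64(2.05), np.float64(1.26), np.float64(-1.04)], [np.float64(-1.12), np.float64(0.38), np.float64(2.34), np.float64(1.91), np.float64(1.42), np.float64(-1.17)], [np.float64(-1.12), np.float64(0.11), np.float64(2.38), np.float64(1.87), np.float64(1.35), np.float64(-0.95)]]
pan 40 [[np.float64(-0.96), np.float64(0.49), np.float64(2.14), np.float64(1.88), np.float64(1.4), np.float64(-1.08)], [np.float64(-0.96), np.float64(0.35), np.float64(2.16), np.float64(1.86), np.float64(1.37), np.float64(-0.97)], [np.float64(-1.15), np.float64(0.44), np.float64(2.23), np.float64(1.71), np.float64(1.5), np.float64(-1.1)], [np.float64(-1.15), np.float64(0.21), np.float64(2.27), np.float64(1.69), np.float64(1.47), np.float64(-0.91)]]
pan 50 [[np.float64(-0.98), np.float64(0.54), np.float64(2.05), np.float64(1.7), np.float64(1.49), np.float64(-1.03)], [np.float64(-0.98), np.float64(0.4), np.float64(2.08), np.float64(1.69), 
[... 3540 characters left out ...]
), np.float64(-0.94)], [np.float64(-0.65), np.float64(0.62), np.float64(1.95), np.float64(1.22), np.float64(1.78), np.float64(-1.04)], [np.float64(-0.65), np.float64(0.44), np.float64(1.99), np.float64(1.26), np.float64(1.83), np.float64(-0.9)]]
seat 80 [[np.float64(-0.47), np.float64(0.66), np.float64(1.89), np.float64(1.23), np.float64(1.79), np.float64(-1.01)], [np.float64(-0.47), np.float64(0.54), np.float64(1.92), np.float64(1.26), np.float64(1.82), np.float64(-0.92)], [np.float64(-0.6), np.float64(0.69), np.float64(1.82), np.float64(1.12), np.float64(1.87), np.float64(-1.01)], [np.float64(-0.6), np.float64(0.52), np.float64(1.86), np.float64(1.16), np.float64(1.93), np.float64(-0.88)]]
```

```bash
python3 - <<'E'
from h import *
from cell import ctrl,eyes
p=np.array([575.5,-269,62+38+22.])
z,Q=placeq(p,50,0)
ctrl.move_to(p+[0,0,60]-z*ctrl.pinch_z,Q);ctrl.pause(.1);o=st(ctrl)
T=R.from_quat(o["tcp_rot"],scalar_first=True).as_matrix();print("toolx",T[:,0].round(4));gg=o["tool_pos"]+T[:,2]*ctrl.pinch_z
rng=np.random.default_rng(0)
for n in("top","scene"):
    d=snap(eyes,n,"4");m,q=fitplug(d,gg+[0,0,5],r=45)
    best=None
    for _ in range(500):
        a=q[rng.choice(len(q),3,False)];nn=np.cross(a[1]-a[0],a[2]-a[0]);l=np.linalg.norm(nn)
        if l<50 or abs(nn[2]/l)<.7: continue
        nn/=l;i=abs((q-a[0])@nn)<2
        if best is None or i.sum()>best.sum(): best=i
    f=q[best];c=f.mean(0);nn=np.linalg.svd(f-c)[2][2];nn*=np.sign(nn[2]);print(n,best.sum(),c.round(1),"normal",nn.round(3),"grip",gg.round(1))
    u=proj(d,[gg-[0,0,22]])[0].astype(int);h=45
    cv2.imwrite(f"pics/c4{n}.png",cv2.resize(d["img"][u[1]-h:u[1]+h,u[0]-h:u[0]+h],(390,390),interpolation=3)[...,::-1])
cv2.imwrite("pics/c4.png",np.hstack([cv2.imread("pics/c4top.png"),cv2.imread("pics/c4scene.png")]))
E
```

```text
t 8.89 [ 527.7 -292.9  184.3] F [ 0.5 -0.3 -2.7] w 36.1
toolx [-0.0021  0.0042  1.    ]
top 177 [ 584.1 -265.   200.8] normal [-0.014 -0.007  1.   ] grip [ 576.5 -270.1  184.3]
scene 194 [ 586.1 -266.4  201.4] normal [0.02  0.015 1.   ] grip [ 576.5 -270.1  184.3]
```

View pics/c4.png

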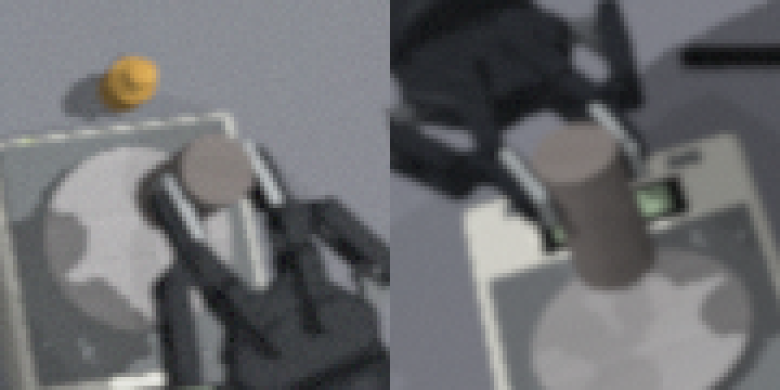

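```bash
python3 - <<'E'
from h import *
from cell import ctrl,eyes
p=np.array([575.5,-269,62+38+22.])
z,Q=placeq(p,50,0)
b=p+[0,0,60]-z*ctrl.pinch_z+[-9,-3.5,0]
ctrl.line_to(b-[0,0,52],vel=120);st(ctrl)
print(ctrl.line_to(b-[0,0,72],vel=15,until_force=4));o=st(ctrl)
T=R.from_quat(o["tcp_rot"],scalar_first=True).as_matrix();print("toolx",T[:,0].round(4))
E
```

```text
t 9.58 [ 517.9 -295.5  130.5] F [ 0.  -0.3 -1.8] w 36.1
True
 t 10.32 [ 517.6 -295.2  120.9] F [-0.6 -0.9  4. ] w 36.1
toolx [-0.0028 -0.0014  1.    ]
```

```bash
python3 - <<'E'
from h import *
from cell import ctrl,eyes
ctrl.grip(60);st(ctrl)
o=ctrl.get_obs();T=R.from_quat(o["tcp_rot"],scalar_first=True).as_matrix()
ctrl.line_to(o["tool_pos"]-T[:,2]*75+[0,0,2],vel=120);ctrl.pause(1.2);st(ctrl)
rng=np.random.default_rng(0)
for n in("top","scene"):
    d=snap(eyes,n,"5");P=cloud(d)
    m=(np.hypot(P[...,0]-575,P[...,1]+269)<45)&(abs(P[...,2]-138)<6);f=P[m];c=f.mean(0);nn=np.linalg.svd(f-c)[2][2];print(n,m.sum(),c.round(1),nn.round(3),np.array(cv2.minEnclosingCircle(f[:,:2].astype(np.float32))[0]).round(1))
snap(eyes,"wrist","5")
cv2.imwrite("pics/c5.png",np.hstack([cv2.imread("pics/scene5.png")[100:330,60:340],cv2.imread("pics/top5.png")[100:330,280:560]]))
E
```

```text
t 10.68 [ 517.1 -294.3  119.4] F [-0.3  0.8  0.9] w 60.1
 t 12.66 [ 449.1 -325.9  121.5] F [ 0.9  0.3 -0.4] w 59.9
top 207 [ 574.3 -266.3  137.5] [0.008 0.023 1.   ] [ 574.4 -266.7]
scene 230 [ 576.4 -269.   137.6] [-0.055 -0.004 -0.998] [ 574.2 -268.8]
```

View pics/c5.png

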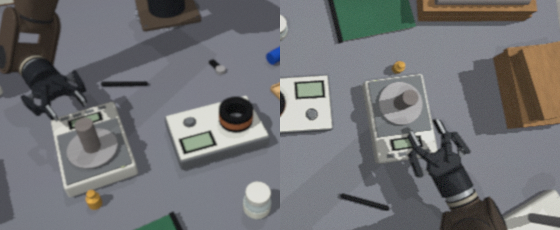

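View pics/wrist5.png

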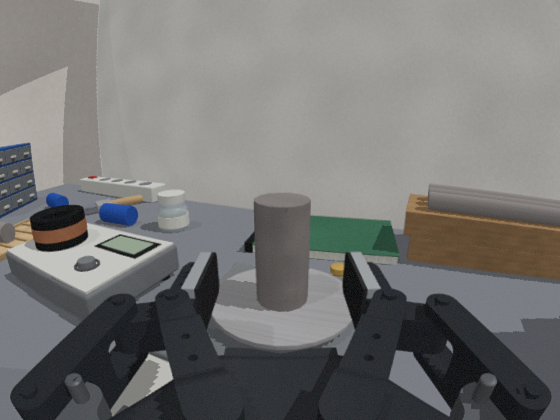

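```bash
python3 - <<'E'
from h import *
from cell import ctrl,eyes
C=np.array([575,-268,62+38+24.])
z,Q=placeq(C,60,25)
B=ctrl.pinch_z+5
ctrl.move_to(C-z*(B+75),Q);st(ctrl)
ctrl.line_to(C-z*B,vel=100,until_force=8);o=st(ctrl)
d=snap(eyes,"wrist","6")
E
```

```text
t 13.27 [ 476.4 -338.2  182.9] F [-0.2  0.5 -0.9] w 60.0
 t 14.17 [ 531.3 -298.9  149. ] F [ 0.2 -0.6 -0. ] w 59.9
```

View pics/wrist6.png

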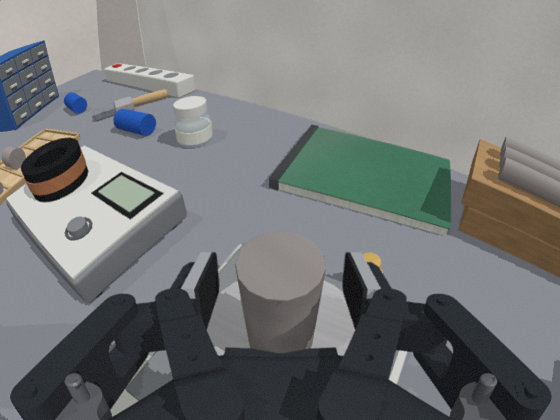

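```bash
cat >> h.py <<'E'
def face(d,c,r=45,dz=8,iters=500):
    P=cloud(d);im=d["img"].astype(int);col=(im.max(2)>75)&(im[...,0]-im[...,2]<40)
    m=(np.hypot(P[...,0]-c[0],P[...,1]-c[1])<r)&(abs(P[...,2]-c[2])<dz)&col;q=P[m]
    rng=np.random.default_rng(0);best=None
    for _ in range(iters):
        a=q[rng.choice(len(q),3,False)];nn=np.cross(a[1]-a[0],a[2]-a[0]);l=np.linalg.norm(nn)
        if l<50 or abs(nn[2]/l)<.9: continue
        i=abs((q-a[0])@(nn/l))<1.5
        if best is None or i.sum()>best.sum(): best=i
    f=q[best];k=np.median(f,0);f=f[np.hypot(*(f-k)[:,:2].T)<22];n=np.linalg.svd(f-f.mean(0))[2][2];n*=np.sign(n[2])
    return f.mean(0),n,cv2.minEnclosingCircle(f[:,:2].astype(np.float32)),len(f)
E
python3 - <<'E'
from h import *
from cell import ctrl,eyes
ctrl.grip(20);o=st(ctrl)
ctrl.line_to(o["tool_pos"]+[0,0,8],vel=30)
ctrl.line_to(o["tool_pos"]+[0,0,95],vel=150);st(ctrl)
S=np.array([574.2,62,107.]);z,Q=placeq(S,60,25);B=ctrl.pinch_z+5
ctrl.move_to(S+[0,0,75]-z*B,Q);ctrl.pause(.2);o=st(ctrl)
T=R.from_quat(o["tcp_rot"],scalar_first=True).as_matrix();c=o["tool_pos"]+T[:,2]*B;print("C",c.round(1),"rot",(R.from_matrix(T)*R.from_quat(Q,scalar_first=True).inv()).as_rotvec().round(4))
for n in("top","scene"):
    d=snap(eyes,n,"7");f=face(d,c+[0,0,14]);print(n,f[0].round(1),f[1].round(3),np.round(f[2][0],1),round(f[2][1],1),f[3])
snap(eyes,"wrist","7")
E
```

```text
t 14.54 [ 531.2 -299.1  149.5] F [-1.4 -0.6  0.5] w 36.5
 t 15.71 [ 530.8 -298.7  243.4] F [ 0.1 -0.7 -2.3] w 36.6
 t 17.16 [553.   12.  207.1] F [-0.4 -0.7 -3.7] w 36.3
C [574.7  60.8 182.2] rot [-0.0004 -0.0006 -0.0019]
top [577.9  60.2 195.8] [0.015 0.017 1.   ] [578.4  59.8] 21.2 157
scene [574.5  59.8 196. ] [-0.     0.003  1.   ] [573.5  58.3] 20.8 154
```

View pics/wrist7.png

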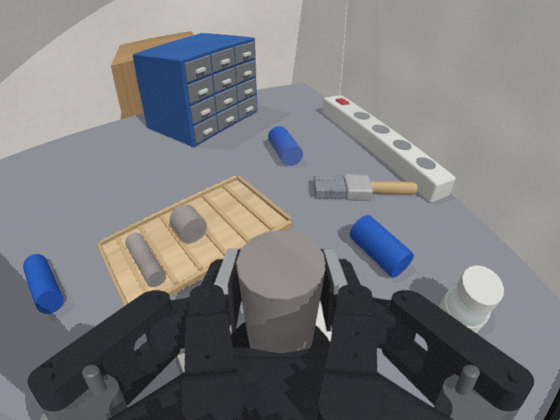

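View pics/scene7.png

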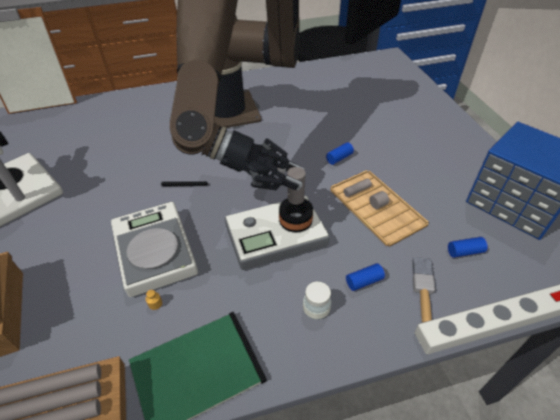

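View pics/top7.png

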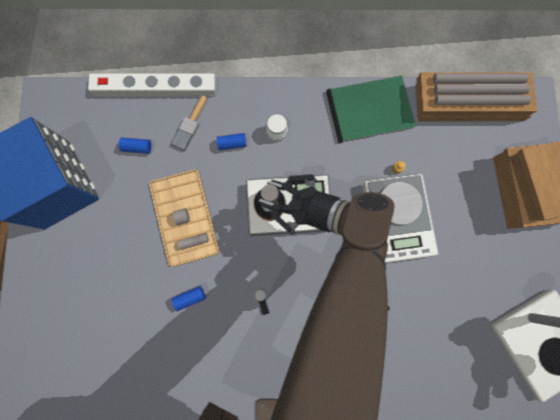

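```bash
python3 - <<'E'
from h import *
from cell import ctrl,eyes
o=ctrl.get_obs()
ctrl.line_to(o["tool_pos"]+[-2.2,1.9,-31],vel=80);ctrl.pause(.2);o2=st(ctrl)
c=np.array([572.5,62.5,165])
for n in("top","scene"):
    d=snap(eyes,n,"8");f=face(d,c);print(n,f[0].round(1),f[1].round(3),np.round(f[2][0],1),round(f[2][1],1),f[3])
    u=proj(d,[[574,62,110]])[0].astype(int);h=40
    cv2.imwrite(f"pics/c8{n}.png",cv2.resize(d["img"][u[1]-h:u[1]+h,u[0]-h:u[0]+h],(390,390),interpolation=3)[...,::-1]);print(u-h)
cv2.imwrite("pics/c8.png",np.hstack([cv2.imread("pics/c8top.png"),cv2.imread("pics/c8scene.png")]))
E
```

```text
t 18.04 [550.9  14.3 176.6] F [ 0.4 -0.7 -2.1] w 36.2
top [574.5  63.7 165.3] [0.074 0.047 0.996] [575.4  62.2] 21.5 140
[229 160]
scene [571.8  61.9 165.2] [0.003 0.006 1.   ] [570.6  61.7] 19.6 138
[256 160]
```

View pics/c8.png

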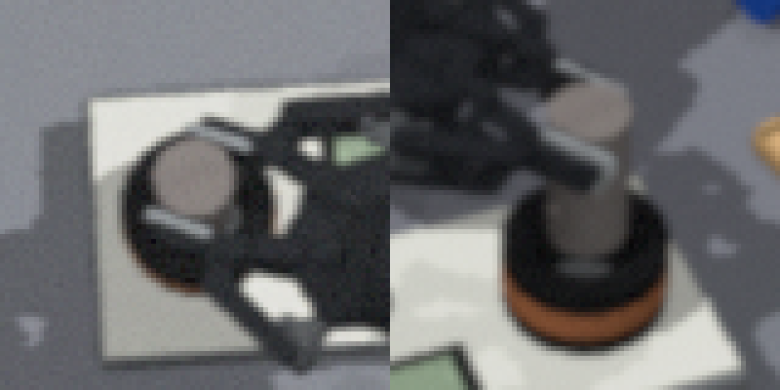

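```bash
python3 - <<'E'
from h import *
from cell import ctrl,eyes
o=ctrl.get_obs();b=o["tool_pos"]+[.6,-.4,0]
r=ctrl.line_to(b-[0,0,36],vel=40,until_force=5);o=st(ctrl);print(r)
if not r:
    r=ctrl.line_to(b-[0,0,52],vel=15,until_force=5);st(ctrl);print(r)
for n in("top","scene"):
    d=snap(eyes,n,"9");f=face(d,[574,62,121],dz=12);print(n,f[0].round(1),f[1].round(3),f[3])
E
```

```text
t 19.18 [551.6  13.9 140.7] F [-0.2  0.8 -2.6] w 36.1
False
 t 19.82 [551.4  13.9 132.3] F [-0.6 -1.4  3.3] w 36.2
True
top [574.5  62.4 121.2] [-0.002 -0.024  1.   ] 140
scene [572.5  61.3 121.6] [-0.006  0.002  1.   ] 138
```

```bash
python3 - <<'E'
from h import *
from cell import ctrl,eyes
ctrl.grip(62);o=st(ctrl)
T=R.from_quat(o["tcp_rot"],scalar_first=True).as_matrix()
ctrl.line_to(o["tool_pos"]-T[:,2]*20,vel=50)
ctrl.line_to(o["tool_pos"]-T[:,2]*80+[0,0,30],vel=150);ctrl.pause(.3)
# up, then key-press pose
ctrl.line_to(o["tool_pos"]-T[:,2]*80+[0,0,130],vel=250);st(ctrl)
for n in("top","scene"):
    d=snap(eyes,n,"10");f=face(d,[574,62,121],dz=12);print(n,f[0].round(1),f[1].round(3),f[3])
    u=proj(d,[[574,20,80]])[0].astype(int);h=50
    cv2.imwrite(f"pics/c10{n}.png",cv2.resize(d["img"][u[1]-h:u[1]+h,u[0]-h:u[0]+h],(390,390),interpolation=3)[...,::-1])
cv2.imwrite("pics/c10.png",np.hstack([cv2.imread("pics/c10top.png"),cv2.imread("pics/c10scene.png")]))
E
```

```text
t 20.29 [550.1  14.5 130.5] F [ 0.2 -0.5 -0.6] w 62.0
 t 22.35 [520.8 -51.7 294.4] F [-0.9  0.7 -0.7] w 61.8
top [573.9  64.2 121. ] [0.022 0.01  1.   ] 132
scene [573.5  60.5 121.2] [-0.    -0.028  1.   ] 126
```

View pics/c10.png

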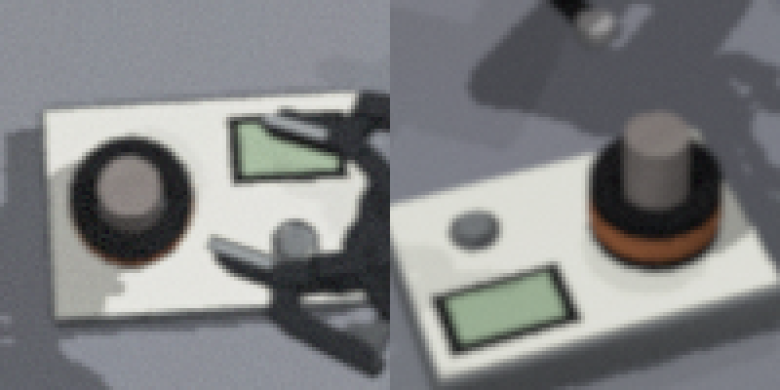

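```bash
python3 - <<'E'
from h import *
from cell import ctrl,eyes,kinematics as k
ctrl.grip(0)
K=np.array([550.,-44.6,53]);
Q=quat([0,0,-1],[np.cos(.785+.4),np.sin(.785+.4),0])
print(k.inverse_kinematics(K+[0,0,100+73],Q))
ctrl.move_to(K+[0,0,73+120],Q);ctrl.line_to(K+[0,0,73+12],vel=120);ctrl.pause(.2);o=st(ctrl)
d=snap(eyes,"scene","11");snap(eyes,"top","11")
T=R.from_quat(o["tcp_rot"],scalar_first=True).as_matrix();print((o["tool_pos"]+T[:,2]*73).round(1))
cv2.imwrite("pics/c11.png",cv2.resize(d["img"][160:260,200:330],None,fx=5,fy=5,interpolation=3)[...,::-1])
E
```

```text
[-2.64802814e-01  9.48261060e-02  1.94789916e+00 -4.44089210e-16
  1.09886739e+00  1.20993513e-01]
 t 25.33 [550.5 -44.7 139. ] F [0.1 0.8 0.9] w 0.2
[550.6 -44.7  66. ]
```

View pics/c11.png

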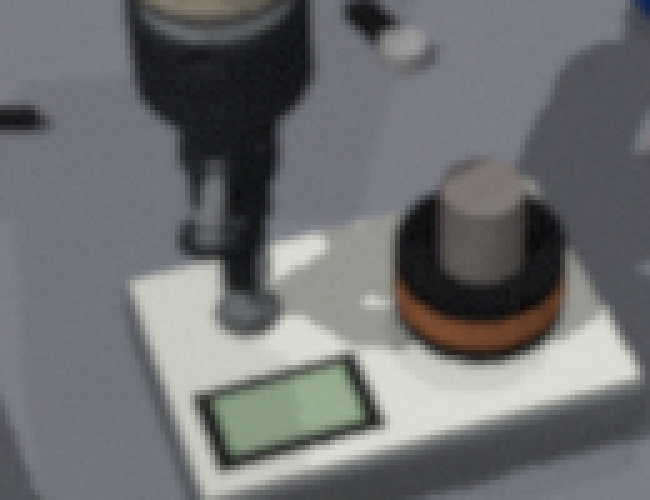

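Tips are over the key and the plug is upright in the ring. Pressing now.

```bash
python3 - <<'E'
from h import *
from cell import ctrl,eyes
o=ctrl.get_obs();b=o["tool_pos"].copy();print("tip",b[2]-73)
r=ctrl.line_to(b-[0,0,22],vel=10,until_force=10);st(ctrl,f"press {r}");ctrl.pause(.15);o=st(ctrl);snap(eyes,"scene","12")
ctrl.line_to(b+[0,0,5],vel=60);st(ctrl)
ctrl.line_to(b+[0,0,130],vel=200);ctrl.pause(.3);st(ctrl)
for n in("top","scene"):
    d=snap(eyes,n,"13");f=face(d,[574,62,121],dz=12);print(n,f[0].round(1),f[1].round(3),f[3])
    P=cloud(d);m=(np.hypot(P[...,0]-550,P[...,1]+45)<8)&(P[...,2]<70);print("key z",np.nanmedian(P[m][:,2]).round(1),m.sum())
cv2.imwrite("pics/c13.png",cv2.resize(d["img"][160:260,200:330],None,fx=5,fy=5,interpolation=3)[...,::-1])
E
```

```text
tip 65.59844504405208
press True t 26.93 [550.3 -44.7 122.1] F [-0.3  0.3  4.3] w -0.1
 t 27.08 [550.3 -44.7 122.1] F [-0.9 -0.7  5.2] w 0.1
 t 27.65 [550.3 -44.7 143.9] F [-0.1  0.2  0.7] w -0.2
 t 28.73 [549.9 -44.6 267.3] F [-0.1 -0.9  0.1] w 0.2
top [574.2  63.4 120.9] [0.017 0.011 1.   ] 135
key z nan 0
scene [571.8  61.1 121.6] [-0.03 -0.    1.  ] 125
key z 53.8 29
  return np.nanmean(a, axis, out=out, keepdims=keepdims)
```

View pics/c13.png

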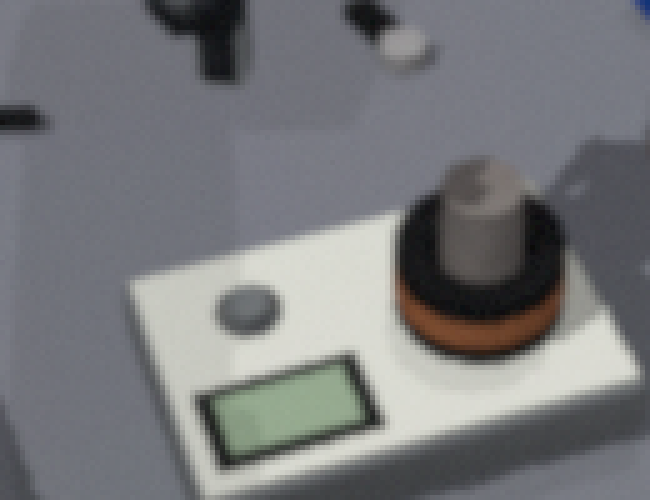

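The pressed position was 3.9 mm below the key's rest height at about 5 N, above the 3.6 N snap peak, so it most likely went through. A second, slightly firmer press costs nothing and should confirm that it bottoms out.

```bash
python3 - <<'E'
from h import *
from cell import ctrl,eyes
o=ctrl.get_obs();x,y,_=o["tool_pos"]
ctrl.line_to([550.2,-44.6,130],vel=150)
for zt in(124,123,122,121,120):
    r=ctrl.line_to([550.2,-44.6,zt],vel=15,until_force=25)
    ctrl.pause(.1);F=[ctrl.get_obs()["force"][2] for _ in range(1)];st(ctrl,f"{zt} {r}")
    if F[0]>14: break
ctrl.line_to([550.2,-44.6,145],vel=60);ctrl.line_to([550.2,-44.6,260],vel=200);ctrl.pause(.4);st(ctrl)
d=snap(eyes,"scene","14");f=face(d,[574,62,121],dz=12);print(f[0].round(1),f[1].round(3))
P=cloud(d);m=(np.hypot(P[...,0]-550,P[...,1]+45)<8)&(P[...,2]<70);print("key z",np.nanmedian(P[m][:,2]).round(1))
E
```

```text
124 False t 30.55 [550.6 -44.7 124.5] F [-0.4 -0.8  4.2] w -0.1
123 False t 30.9 [549.9 -44.5 122.5] F [ 0.2 -0.7  1.2] w -0.1
122 False t 31.25 [549.9 -44.5 122.1] F [-1.7  0.6  4.5] w -0.0
121 False t 31.6 [550.  -44.6 122.1] F [-3.4  0.9  9.6] w -0.2
120 False t 31.95 [550.2 -44.6 122. ] F [-7.3  1.  14.5] w 0.2
 t 33.64 [550.  -44.6 259.2] F [ 1.  -1.  -0.4] w -0.3
[573.6  61.6 121.4] [0.018 0.007 1.   ]
key z 53.2
```

View pics/scene14.png

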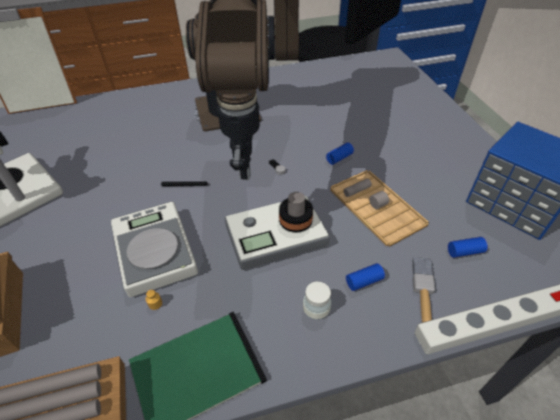

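The force trace (4.2 N, dropping to 1.2 N, then a hard stop at TCP z = 122.1) shows the snap and the bottom. The first press reached the same bottom. The final view shows the plug standing in the ring at (296,205). The other two plugs at (357,187) and (380,200) and the weight at (153,299) have not moved. Handing in.

```bash
python3 - <<'E'
from cell import job
print(job.hand_in())
E
```

```text
the job is handed in; nothing more can be done
None
```

The full-size plug was weighed, moved to the coil ring and left standing there. The meter's key was pressed through its snap and came back up. I handed the job in at about 34 s of the 64 s allowed, and no verdict was reported.

- **Weighing:** I took the plug from the tray's outermost (+x) channel and stood it on the balance pan. It was within about 3 mm of the pan's centre and stood untouched for more than 2 s. I did not read the balance display.
- **Placing in the ring:** I gripped it again with the tool tilted 25° and lowered it until it touched the ring's floor. The top face is now at z ≈ 121 mm, which is what a fully seated plug should show. It is within about 2 mm of the ring's axis, and the last fit had it about 0.02 rad off upright.
- **Key:** I pressed it twice, the second time to confirm. The force fell from 4.2 N to 1.2 N and then met a hard stop, so it snapped through. The first press stopped at the same depth. After release the key top measured about 53 mm, which is its up position.
- **Bystanders:** The last picture shows the other two plugs and the brass weight where they started. I judged this by eye.

Two things did not go cleanly:
- **Approach to the pan:** My first approach held the plug 30° off vertical, because I had tilted the tool. I saw this in the depth check and levelled the tool before placing.
- **Camera agreement:** The top and scene cameras differed by about 2–4 mm in position. I compared plug and ring within each camera to allow for that.

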